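# Change the cap feed over to the other chute

### The arm

A 6-joint arm with a two-finger parallel gripper is mounted at the origin on the work surface. World frame = base frame: x ahead of the robot, y to its left, z up, the work surface at z = 0. Lengths are in mm, angles in rad, forces in N, time in s.
With the tool pointing down it reaches from about 350 to 875 mm from the base axis. Payload 4.2 kg.
Tool frame: the origin (TCP) lies on the centre line of the jaws, within the pads' length; the fingertips stand tcp_to_tips ahead of it and the grasp point (between the pads) lies 6 mm ahead of it (tcp_to_tips is the distance from the TCP to the fingertips, in mm); x points along the fingers, y is the direction in which the jaws open and shut, and the axes are right-handed (so a half turn about x gives the same grasp; the last joint's range is limited). The gripper opens to 85 mm and grips with 20 to 120 N. Pads are 22 mm wide; open, the fingers measure 114 mm over their backs; the gripper's body (76 mm by 85 mm) begins 54 mm behind the grasp point. The pads swing forward as they close: fully open they stand 13 mm farther back than shut.
Start: joints at [1.379, 0.385, 0.008, 0, -1.194, -0.259], TCP at [272.27, 562.555, 256.312] pointing down, gripper open.
Joint ranges: [-3.14, 3.14], [-1.21, 2.06], [-1.07, 1.41], [-3.16, 2.05], [-2.99, -0.16], [-3.1, 3.1]. Speed limits (rad/s): [2.79, 2.79, 3.14, 3.14, 3.14, 3.14].

### API

Orientations are given as [roll, pitch, yaw] about the fixed x, y, z axes, in that order (R = Rz(yaw) Ry(pitch) Rx(roll)).
In Python, from cell import * gives the robot as it stands.
- The arm moves only by the shell command python3 -m jog 'ROWS'. ROWS is JSON, a list of rows, each a list of 3 entries, a list of its own where there are three numbers: the closure in counts, from 0 (fully open) to 255 (shut), then the shift along the tool's x, y, z in cm, then the turn, a rotation vector about the tool's x, y, z in rad. In form: [[gripper, [x, y, z], [ax, ay, az]], ...]. A call has 1 to 8 rows; each row is the pose to reach, as a shift and turn from the pose commanded when the call began, along the tool's axes at that moment; what a row does not reach only later rows make up. A row lasts 1/10 s, in which the tool goes at most 50 mm and 8.59 degrees, less where a joint would pass 70% of its speed; a pose out of reach is approached as far as the arm can. A call with a gripper value outside its range is refused whole. The fingers move at their own pace and stop on an object; the grip force is fixed at half the most. Time passes only in rows, so rows that repeat a pose let the fingers close. It gives the time, the measured TCP pose, the force and the opening at its end, in the units of the state.
- read_state(): the state, without advancing time (a new reading comes with each control period).
- capture(name): name is "side" or "top"; returns the picture (384x512x3 uint8, red, green, blue); there is no depth.
- calibration(name): a dict with "camera_matrix" (3x3 intrinsics, pixels), "origin" and "rotation" of the camera in the world. Camera axes: x right, y down, z forward; pixel columns grow to the right and rows downward; lengths in mm; the calibration is good to about 2 mm. A picture is of the moment at which its call begins. calibration takes no time and is no camera call.
- sign_off(): hands the job in, once; it reports no verdict.
The state is a dict: "time": time; "joints": joint angles; "joint_velocities": joint speeds; "tau": joint torques, N m; "eef_pos": TCP position; "tool_rot": TCP orientation; "contact_force": force on the tool from outside, world axes, zero at the start; "moment": the same for the moment, N m; "width": finger opening in mm.
Only numpy, scipy, OpenCV 4.12 (cv2) and the standard library are available. Lean on these libraries where they do the work, as an engineer would, in place of code of your own. Each camera call takes 0.05 s, during which the arm holds its last target. There are 200 camera calls.

### The job

Change the cap feed over to the other chute: with the fingertips gently press down the raised orange thumb roll until the gate rocks over its pivot to its other stop, and only then push the green feed slide fully in, so that all the caps waiting in the magazine run down that chute and come to rest. Only press and push: do not pinch the rolls, do not touch or pick up any cap, and leave the bottles, the label roll and the screwdriver where they are.

Things in the scene. Friction and masses are not known exactly. Their poses are not given: they have to be found in the camera images.
- stand: cap-feed stand, fixed to the bench, aluminium base plate 150 x 420 mm. Origin: centre of its underside; x away from the operator, y to the left along the chutes, z up; turned up to 17 degrees. Caps drop from the magazine onto the seesaw gate, roll down its low side and on into the chute on that side
- gate: the moving seesaw: inner steel plate, shaft, and on the operator's side the aluminium rocker bar with an orange thumb roll at each end; origin on the pivot axis in the stand's middle, 110 mm above the bench; at angle 0 its axes are those of the stand, it turns about x
- pivot (a point): pivot of the seesaw gate, 110 mm above the bench, in the stand's middle; the steel gate plate (80 mm long) tilts here between clear cheeks that are 106 mm wide in y, 28 mm thick in x and reach 184 mm above the bench
- magazine (a point): middle of the mouth of the upright cap magazine (steel edges, clear windows) over the pivot; 28 mm in x, 42 mm in y (steel lips 65 mm wide at the mouth), 300 mm above the bench; four caps wait in it, on the blade of the feed slide
- left_stop (a point): end stop of the left (+y) chute, 190 mm from the stand's middle, on the chute floor. The chute slopes down from the gate to here, 28 mm wide, rails and caps at most 115 mm above the bench; one cap lies at its stop, there is room for four more
- right_stop (a point): the same for the right (-y) chute
- rocker (a joint): angle of the seesaw gate, rad, 0 = level. Rests at +0.50 (left thumb roll raised, caps would run to the right chute) or -0.50 (right roll raised, to the left chute). A brass tumbler weight on the far side holds it at either stop: 1 to 1.5 N on the raised roll moves it, and past level it falls over to the other stop by itself within about a second
- roll_left (a point): orange thumb roll on the left (+y) end of the rocker bar, which moves with the gate: cylinder 22 mm in diameter, 40 mm long along the stand's x, this point at its centre; on the operator's side 56 mm before the stand's middle and 85 mm from the pivot; centre 151 mm above the bench when raised, 110 mm level, 69 mm low. Nothing stands above it
- roll_right (a point): the same thumb roll on the right (-y) end of the rocker bar; it is as low as the left one is high
- feed (a joint): feed slide, m: 0 = shut (start), 0.028 = pushed fully in, open. It runs along the stand's x, away from the operator, and stays where it is left; 2 to 4 N move it. Beyond about 0.021 its window lets all the waiting caps drop through; they need about 2 s to run down
- push_plate (a point): middle of the face of the slide's green push plate, which faces the operator (-x of the stand): 45 mm wide, 34 mm high (163 to 197 mm above the bench), 6 mm thick; 84 mm before the stand's middle when shut, 56 mm when open
- cap1: white ribbed bottle cap on edge, diameter 30 mm, 18 mm wide, 10 to 13 g, origin at its centre, its axis along the stand's x; waits in the magazine
- cap2: white ribbed bottle cap on edge, diameter 30 mm, 18 mm wide, 10 to 13 g, origin at its centre, its axis along the stand's x; waits in the magazine
- cap3: white ribbed bottle cap on edge, diameter 30 mm, 18 mm wide, 10 to 13 g, origin at its centre, its axis along the stand's x; waits in the magazine
- cap4: white ribbed bottle cap on edge, diameter 30 mm, 18 mm wide, 10 to 13 g, origin at its centre, its axis along the stand's x; waits in the magazine
- cap_left: white ribbed bottle cap on edge, diameter 30 mm, 18 mm wide, 10 to 13 g, origin at its centre, its axis along the stand's x; lies at the end stop of the left chute
- cap_right: white ribbed bottle cap on edge, diameter 30 mm, 18 mm wide, 10 to 13 g, origin at its centre, its axis along the stand's x; lies at the end stop of the right chute
- bottle1: bystander, leave alone: standing amber syrup bottle with a white cap, diameter 48 mm, 118 mm high, 0.15 kg, origin at the centre of its foot
- bottle2: bystander, leave alone: standing amber syrup bottle with a white cap, diameter 48 mm, 118 mm high, 0.15 kg, origin at the centre of its foot
- bottle3: bystander, leave alone: standing amber syrup bottle with a white cap, diameter 48 mm, 118 mm high, 0.15 kg, origin at the centre of its foot
- bottle4: bystander, leave alone: standing amber syrup bottle with a white cap, diameter 48 mm, 118 mm high, 0.15 kg, origin at the centre of its foot
- label_roll: bystander, leave alone: roll of labels lying flat, outside diameter 120 mm, 55 mm high, origin at the centre of its underside
- screwdriver: bystander, leave alone: screwdriver with a blue handle lying on the bench, about 200 mm long, origin under its middle

How it is judged:
By the outcome, as a careful person would: the job done as asked, in the order asked, and still so for the second after the job is handed in, with the robot touching nothing.
It also fails if it takes over 50 s, if anything falls off the work surface, if the arm or the gripper's body presses on something with over 40 N, if the wrist force passes 120 N, or if a joint passes its speed limit or range.

## Working session

There is one attempt and no reset: what is moved stays moved. The work goes in short steps, Python scripts to look and compute and a shell command to move; the robot and the scene stay as the last step left them, time stands still between calls to the robot, and variables do not carry over. Pictures are saved under pics/ and viewed, about 8 in all and at most 12, crops included, and the job is handed in when it is done.

```bash
mkdir -p pics; ls; python3 - <<'E'
from cell import *
import cv2
s=read_state();print({k:s[k] for k in s if k in('time','eef_pos','tool_rot','width','contact_force')})
try: print(tcp_to_tips)
except Exception as e: print(e)
for n in("side","top"):
    c=calibration(n);print(n,c)
    cv2.imwrite(f"pics/{n}0.png",cv2.resize(cv2.cvtColor(capture(n),cv2.COLOR_RGB2BGR),(800,600),interpolation=cv2.INTER_CUBIC))
E
```

```text
pics
{'time': 0.0, 'eef_pos': array([272.05006845, 562.09719268, 255.24194579]), 'tool_rot': array([ 1.61314259,  1.56866723, -1.97941801]), 'contact_force': array([-0.20983169, -0.39403793, -0.6991111 ]), 'width': 85.3197220116976}
25.0
side {'camera_matrix': array([[442.60024672,   0.        , 250.46381779],
       [  0.        , 442.60024672, 190.78750916],
       [  0.        ,   0.        ,   1.        ]]), 'origin': array([ 271.58185678, -638.39262678,  919.99221922]), 'rotation': array([-2.3318961 , -0.00547178, -0.45091282])}
top {'camera_matrix': array([[415.31224539,   0.        , 260.33318308],
       [  0.        , 415.31224539, 189.80200193],
       [  0.        ,   0.        ,   1.        ]]), 'origin': array([ 528.8246189 ,   61.33669948, 1334.61312738]), 'rotation': array([-3.05316817, -0.00462429, -1.54638883])}
```

View pics/side0.png

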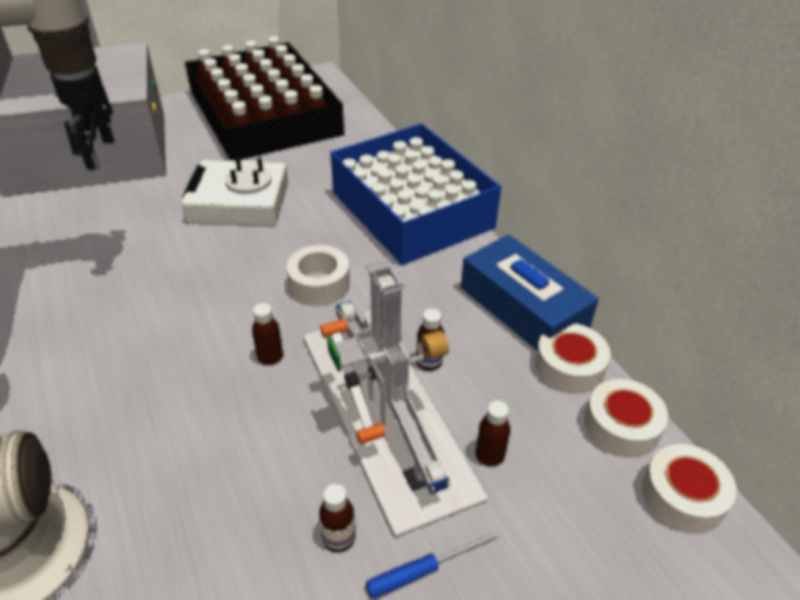

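View pics/top0.png

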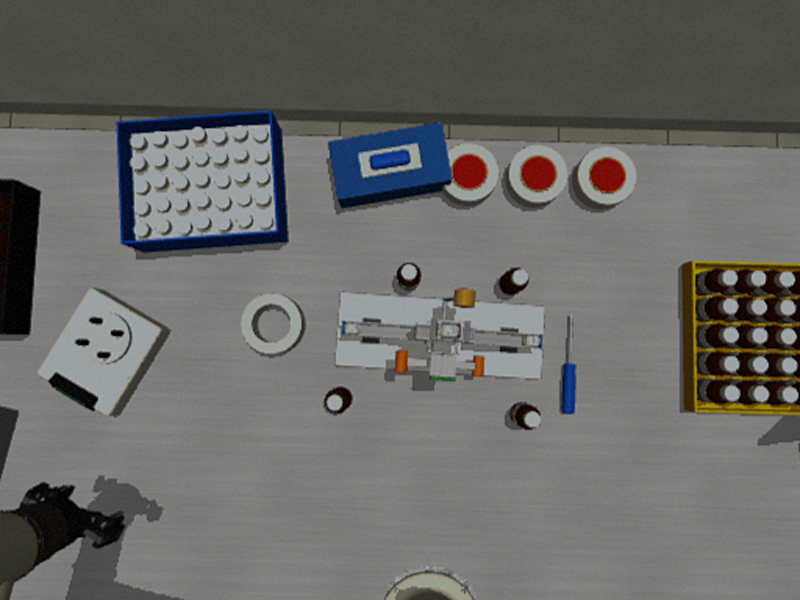

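The side view shows the orange rolls at (335,328) for the left and (370,433) for the right, with the green plate at (334,350). The top view shows the rolls at (401,362) and (478,366), the green plate at (443,378), and the base plate corners near (340,291), (545,307), (542,380) and (335,365). Next I triangulate these.

```bash
cat > h.py <<'E'
from cell import *
import numpy as np, cv2
from scipy.spatial.transform import Rotation as R
def rot(v): # rotation vector or rpy decided by check
    return R.from_euler('xyz',v).as_matrix()
def P(n):
    c=calibration(n);M=rot(c['rotation']);return c['camera_matrix'],M,c['origin']
def ray(n,uv):
    K,M,o=P(n);d=M@np.linalg.inv(K)@[*uv,1];return o,d/np.linalg.norm(d)
def proj(n,p):
    K,M,o=P(n);q=K@(M.T@(np.array(p)-o));return q[:2]/q[2]
def atz(n,uv,z):
    o,d=ray(n,uv);return o+d*(z-o[2])/d[2]
def tri(a,b):
    o1,d1=ray('side',a);o2,d2=ray('top',b)
    t=np.linalg.lstsq(np.c_[d1,-d2],o2-o1,rcond=None)[0]
    p,q=o1+t[0]*d1,o2+t[1]*d2;return (p+q)/2,np.linalg.norm(p-q)
def blobs(im,lo,hi,box,amin=8):
    h=cv2.inRange(cv2.cvtColor(im,cv2.COLOR_RGB2HSV),lo,hi)
    n,_,st,c=cv2.connectedComponentsWithStats(h)
    return [(c[i].round(1),st[i,4]) for i in range(1,n) if st[i,4]>=amin and box[0]<c[i][0]<box[2] and box[1]<c[i][1]<box[3]]
E
python3 - <<'E'
from h import *
for n,box in(("side",(190,160,300,320)),("top",(210,180,350,260))):
    im=capture(n)
    print(n,'tcp->',proj(n,read_state()['eef_pos'])*800/512)
    print('orange',blobs(im,(4,170,100),(14,255,255),box));print('green',blobs(im,(50,100,30),(85,255,255),box))
print('corners z8:',[atz('top',np.array(u)*.64,8).round(0) for u in((340,291),(545,307),(542,380),(335,365))])
E
```

```text
side tcp-> [ 97.55110595 149.41233664]
orange [(array([213.6, 209.4]), np.int32(93)), (array([236.9, 276.9]), np.int32(111))]
green [(array([213.3, 224.9]), np.int32(51))]
top tcp-> [ 90.55746539 505.5947871 ]
orange [(array([256.4, 231. ]), np.int32(82)), (array([305.8, 234.4]), np.int32(60))]
green [(array([282.5, 242. ]), np.int32(31))]
corners z8: [array([655., 195.,   8.]), array([ 632., -226.,    8.]), array([ 483., -221.,    8.]), array([503., 200.,   8.])]
```

```bash
python3 - <<'E'
from h import *
L=tri((213.6,209.4),(256.4,231.));Rr=tri((236.9,276.9),(305.8,234.4));G=tri((213.3,224.9),(282.5,242))
print(L,Rr,G)
c=np.array([[655,195],[632,-226],[483,-221],[503,200]],float)
y=(c[0]+c[3]-c[1]-c[2]);yaw=np.arctan2(-y[0],y[1]);o=c.mean(0);print('origin',o,'yaw',yaw)
d=(L[0]-Rr[0])[:2];print('yaw rolls',np.arctan2(-d[0],d[1]))
S=R.from_euler('z',yaw).as_matrix()
for n,p in(('L',L),('R',Rr),('G',G)): print(n,S.T@(p[0]-[*o,0]))
s=read_state();T=rot(s['tool_rot']);print(T.round(3))
E
```

```text
(array([517.43189668,  66.31022863, 151.23415807]), np.float64(2.3585512226703598)) (array([509.72485571, -83.14087929,  69.89074782]), np.float64(1.853673783089153)) (array([488.95993738,  -6.354472  , 182.0831875 ]), np.float64(1.5268235827769265))
origin [568.25 -13.  ] yaw -0.05102455654524467
yaw rolls -0.05152333783098096
L [-54.79697858  76.61516253 151.23415807]
R [-54.87162104 -73.03451695  69.89074782]
G [-79.52580696   2.59289405 182.0831875 ]
[[-0.001 -0.436 -0.9  ]
 [-0.001 -0.9    0.436]
 [-1.     0.001 -0.   ]]
```

Both methods agree: roll heights are 151 and 70 mm, yaw is -0.051, and the stand centre is about (568,-11.5). The left roll is raised, so I move above it with the fingers shut.

```bash
cat > w.py <<'E'
import sys
from h import *
# usage: w.py x y z(stand coords, tip) -> shift cm in tool axes ; yaw error
t=np.array([float(a) for a in sys.argv[1:4]]);yaw=-0.051;S=R.from_euler('z',yaw).as_matrix();o=np.array([568,-11.5,0])
s=read_state();T=rot(s['tool_rot']);tip=s['eef_pos']+25*T[:,0]
print('t',s['time'].__round__(2),'tip stand',(S.T@(tip-o)).round(1),'shift',(T.T@(S@t+o-tip)/10).round(2))
print('F',s['contact_force'].round(1),'turn',R.from_matrix(T.T@np.c_[[0,0,-1],-S[:,1],np.cross([0,0,-1],-S[:,1])]).as_rotvec().round(3))
E
python3 -m jog '[[255,[0,8.3,-10.7],[-0.1,0,0]],[255,[0,16.6,-21.4],[-0.2,0,0]],[255,[0,16.6,-21.4],[-0.3,0,0]],[255,[0,16.6,-21.4],[-0.4,0,0]],[255,[0,16.6,-21.4],[-0.4,0,0]],[255,[0,16.6,-21.4],[-0.4,0,0]],[255,[0,16.6,-21.4],[-0.4,0,0]],[255,[0,16.6,-21.4],[-0.4,0,0]]]'; python3 w.py -60 86 220
```

```text
time: 1.0
eef_pos: [392.8, 319.8, 256.4]
tool_rot: [-2.003, 1.57, 1.087]
contact_force: [0.3, 0.7, -0.4]
width: -0.4
t 1.0 tip stand [-191.9  322.   231.4] shift [  1.13  23.59 -13.21]
F [ 0.3  0.7 -0.4] turn [-0.001 -0.     0.   ]
```

```bash
python3 -m jog '[[255,[1,23.6,-13.2],[0,0,0]],[255,[1,23.6,-13.2],[0,0,0]],[255,[1,23.6,-13.2],[0,0,0]],[255,[1,23.6,-13.2],[0,0,0]],[255,[1,23.6,-13.2],[0,0,0]],[255,[1,23.6,-13.2],[0,0,0]],[255,[1,23.6,-13.2],[0,0,0]],[255,[1,23.6,-13.2],[0,0,0]]]'; python3 w.py -60 86 165;python3 - <<'E'
from h import *
a=capture('side')[130:330,150:350];b=capture('top')[150:290,180:380]
f=lambda i,s:cv2.resize(cv2.cvtColor(i,cv2.COLOR_RGB2BGR),s,interpolation=cv2.INTER_CUBIC)
cv2.imwrite('pics/c1.png',np.hstack([f(a,(400,400)),f(b,(400,400))]))
E
```

```text
time: 1.8
eef_pos: [512.6, 78.4, 246.0]
tool_rot: [0.071, 1.57, -3.121]
contact_force: [-0.5, 0.3, -0.8]
width: 0.5
t 1.8 tip stand [-60.  87. 221.] shift [5.6 0.1 0. ]
F [-0.5  0.3 -0.8] turn [ 0.001  0.    -0.   ]
```

View pics/c1.png

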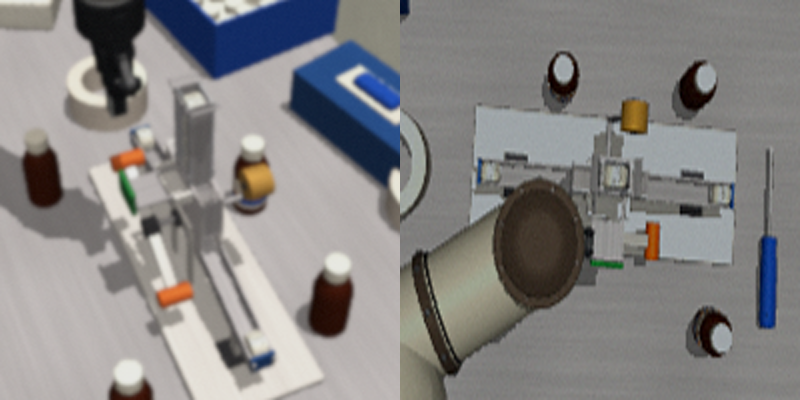

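The left view shows the shut fingers above the left roll at (128,158). The wrist clears the magazine in the top view. I shift to y=80 and descend in steps.

```bash
python3 -m jog '[[255,[1.5,0.7,0],[0,0,0]],[255,[3,0.7,0],[0,0,0]],[255,[4.5,0.7,0],[0,0,0]],[255,[5,0.7,0],[0,0,0]],[255,[5.3,0.7,0],[0,0,0]],[255,[5.6,0.7,0],[0,0,0]],[255,[5.8,0.7,0],[0,0,0]],[255,[6,0.7,0],[0,0,0]]]'; python3 w.py -60 80 140
```

```text
time: 2.7
eef_pos: [512.3, 70.7, 186.7]
tool_rot: [-2.716, 1.57, 0.375]
contact_force: [0.4, -0.6, 2.0]
width: 0.0
t 2.7 tip stand [-59.8  79.3 161.7] shift [ 2.17 -0.07  0.02]
F [ 0.4 -0.6  2. ] turn [ 0.    -0.001  0.   ]
```

```bash
python3 -m jog '[[255,[0.3,0,0],[0,0,0]],[255,[0.6,0,0],[0,0,0]],[255,[0.9,0,0],[0,0,0]],[255,[1.2,0,0],[0,0,0]],[255,[1.5,0,0],[0,0,0]],[255,[1.8,0,0],[0,0,0]],[255,[2.1,0,0],[0,0,0]],[255,[2.1,0,0],[0,0,0]]]'; python3 w.py -60 80 114
```

```text
time: 3.5
eef_pos: [511.5, 70.1, 164.5]
tool_rot: [0.499, 1.569, -2.693]
contact_force: [-0.2, -0.2, 1.2]
width: 0.2
t 3.5 tip stand [-60.6  78.6 139.5] shift [ 2.55 -0.14 -0.07]
F [-0.2 -0.2  1.2] turn [ 0.     0.002 -0.001]
```

Contact came at the expected height with about 1 to 2 N. I continue past level.

```bash
python3 -m jog '[[255,[0.4,0,0],[0,0,0]],[255,[0.8,0,0],[0,0,0]],[255,[1.2,0,0],[0,0,0]],[255,[1.6,0,0],[0,0,0]],[255,[2,0,0],[0,0,0]],[255,[2.3,0,0],[0,0,0]],[255,[2.6,0,0],[0,0,0]],[255,[2.6,0,0],[0,0,0]]]'; python3 w.py -60 80 114;python3 - <<'E'
from h import *
print('side',blobs(capture('side'),(4,170,100),(14,255,255),(190,160,300,320)))
print('side',blobs(capture('top'),(4,170,100),(14,255,255),(210,180,350,260)))
E
```

```text
time: 4.3
eef_pos: [511.8, 70.4, 138.8]
tool_rot: [0.41, 1.57, -2.783]
contact_force: [0.2, -0.3, -0.1]
width: -0.2
t 4.3 tip stand [-60.3  78.9 113.8] shift [-0.02 -0.11 -0.03]
F [ 0.2 -0.3 -0.1] turn [ 0.     0.001 -0.   ]
side [(array([209.1, 228.1]), np.int32(18)), (array([237.7, 261.1]), np.int32(135))]
side [(array([309.2, 235.2]), np.int32(75))]
```

The force dropped to zero and the right roll is rising, so the gate is past level. I retreat upward and check the gate.

```bash
python3 -m jog '[[255,[-2,0,0],[0,0,0]],[255,[-5,0,0],[0,0,0]],[255,[-9,0,0],[0,0,0]],[255,[-11,0,2],[0,0,0]],[255,[-11,0,4],[0,0,0]],[255,[-11,0,7],[0,0,0]],[255,[-11,0,7],[0,0,0]],[255,[-11,0,7],[0,0,0]]]'; python3 w.py -130 0 225;python3 - <<'E'
from h import *
a=blobs(capture('side'),(4,170,100),(14,255,255),(190,160,300,320));b=blobs(capture('top'),(4,170,100),(14,255,255),(210,180,350,260))
print(a,b)
S=R.from_euler('z',-.051).as_matrix()
print(S.T@(tri(max(a,key=lambda k:k[0][1])[0],max(b,key=lambda k:k[0][0])[0])[0]-[568,-11.5,0]))
E
```

```text
time: 5.2
eef_pos: [442.1, 74.2, 250.0]
tool_rot: [-2.731, 1.569, 0.361]
contact_force: [0.2, -0.7, 1.5]
width: -0.0
t 5.2 tip stand [-130.    79.2  225. ] shift [-0.    7.92  0.01]
F [ 0.2 -0.7  1.5] turn [ 0.001 -0.002  0.001]
[(array([210.7, 233.1]), np.int32(29)), (array([236.5, 254.7]), np.int32(139))] [(array([256.1, 230.9]), np.int32(62)), (array([308.9, 235.1]), np.int32(81))]
[-54.54659098 -74.20852111 151.65314747]
```

The gate is at its other stop, with the right roll at z=151.7. Now I move in front of the push plate and tilt the tool so the tips lead.

```bash
python3 -m jog '[[255,[0,3,0],[0,0.14,0]],[255,[0,6,0],[0,0.28,0]],[255,[0,7.9,0],[0,0.4,0]],[255,[0,7.9,0],[0,0.4,0]],[255,[0,7.9,0],[0,0.4,0]]]'; python3 w.py -115 0 176
```

```text
time: 5.8
eef_pos: [438.1, -5.4, 249.2]
tool_rot: [3.14, 1.172, -0.053]
contact_force: [0.1, 0.3, 1.4]
width: 0.3
t 5.8 tip stand [-120.4   -0.5  226.2] shift [ 4.84 -0.06  1.46]
F [0.1 0.3 1.4] turn [-0.    -0.399 -0.001]
```

```bash
python3 -m jog '[[255,[2,0,0.6],[0,0,0]],[255,[4,0,1.2],[0,0,0]],[255,[4.8,0,1.5],[0,0,0]],[255,[4.8,0,1.5],[0,0,0]],[255,[4.8,0,1.5],[0,0,0]]]'; python3 w.py -67 0 176;python3 - <<'E'
from h import *
a=capture('side')[130:330,150:350];b=capture('top')[150:290,180:380]
f=lambda i,s:cv2.resize(cv2.cvtColor(i,cv2.COLOR_RGB2BGR),s,interpolation=cv2.INTER_CUBIC)
cv2.imwrite('pics/c2.png',np.hstack([f(a,(400,400)),f(b,(400,400))]))
E
```

```text
time: 6.3
eef_pos: [445.0, -4.2, 200.2]
tool_rot: [-3.141, 1.17, -0.05]
contact_force: [-0.4, -0.8, 0.4]
width: -0.0
t 6.3 tip stand [-113.5    1.   177.2] shift [ 1.92  0.1  -4.23]
F [-0.4 -0.8  0.4] turn [ 0.    -0.401  0.   ]
```

View pics/c2.png

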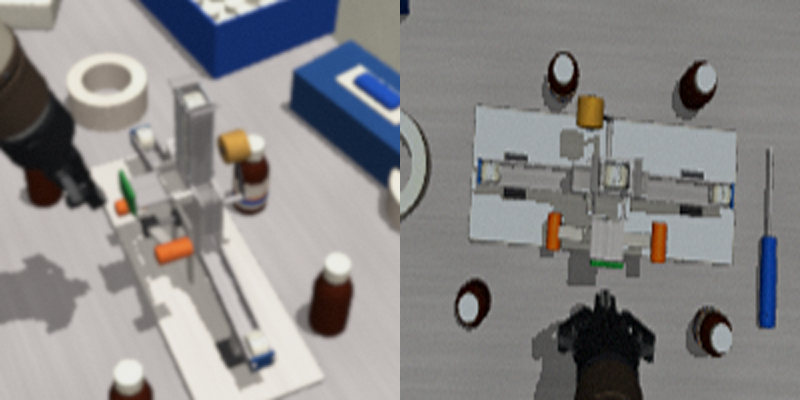

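The right roll at (175,250) is raised, the brass weight has tipped over, and the fingertips stand centred in front of the green plate (607,264). I push horizontally in small steps.

```bash
python3 -m jog '[[255,[0.4,0.05,-0.9],[0,0,0]],[255,[0.8,0.1,-1.7],[0,0,0]],[255,[0.95,0.1,-2.1],[0,0,0]],[255,[1.1,0.1,-2.5],[0,0,0]],[255,[1.3,0.1,-2.9],[0,0,0]],[255,[1.4,0.1,-3.2],[0,0,0]],[255,[1.55,0.1,-3.5],[0,0,0]],[255,[1.55,0.1,-3.5],[0,0,0]]]'; python3 w.py -66 0 176
```

```text
time: 7.2
eef_pos: [481.5, -8.0, 198.6]
tool_rot: [-3.142, 1.171, -0.051]
contact_force: [0.1, -0.7, -0.8]
width: -0.2
t 7.2 tip stand [-76.8  -0.9 175.5] shift [ 0.38 -0.09 -1.01]
F [ 0.1 -0.7 -0.8] turn [ 0.  -0.4  0. ]
```

```bash
python3 -m jog '[[255,[0.1,0,-0.25],[0,0,0]],[255,[0.2,0,-0.5],[0,0,0]],[255,[0.3,0,-0.75],[0,0,0]],[255,[0.4,0,-1],[0,0,0]]]'; python3 w.py -66 0 176;python3 - <<'E'
from h import *
K=blobs(capture('side'),(50,100,30),(85,255,255),(190,160,300,320)),blobs(capture('top'),(50,100,30),(85,255,255),(210,180,350,260),4);print(K)
E
```

```text
time: 7.6
eef_pos: [492.0, -8.6, 198.7]
tool_rot: [3.141, 1.171, -0.051]
contact_force: [-1.7, -0.1, 0.5]
width: -0.2
t 7.6 tip stand [-66.3  -1.  175.7] shift [-0.02 -0.1  -0.04]
F [-1.7 -0.1  0.5] turn [ 0.  -0.4 -0. ]
([(array([224.2, 221.1]), np.int32(56))], [(array([283.7, 232.5]), np.int32(30))])
```

```bash
python3 -m jog '[[255,[0.05,0,-0.1],[0,0,0]],[255,[0.1,0,-0.2],[0,0,0]]]'; python3 -m jog '[[255,[0.05,0,-0.1],[0,0,0]],[255,[0.1,0,-0.2],[0,0,0]]]';python3 w.py -66 0 176
```

```text
time: 7.9
eef_pos: [494.2, -8.7, 198.8]
tool_rot: [3.142, 1.171, -0.051]
contact_force: [-5.3, 1.7, 0.7]
width: -0.1
time: 8.1
eef_pos: [494.4, -9.8, 197.3]
tool_rot: [3.136, 1.175, -0.057]
contact_force: [-10.2, 1.7, 3.2]
width: -0.2
t 8.1 tip stand [-63.9  -2.1 174.3] shift [-0.24 -0.21  0.12]
F [-10.2   1.7   3.2] turn [-0.001 -0.396 -0.002]
```

The force rose to 10 N with no further travel, so the slide is at its end stop. I hold briefly, then back away and let the caps run.

```bash
python3 -m jog '[[255,[-0.2,0,0.5],[0,0,0]],[255,[-0.8,0,2],[0,0,0]],[255,[-1.6,0,4],[0,0,0]],[255,[-3,0,7],[0,0,0]],[255,[-5,0,11],[0,0,0]],[255,[-7,0,13],[0,0,0]],[255,[-7,0,13],[0,0,0]],[255,[-7,0,13],[0,0,0]]]' >/dev/null
for i in 1 2 3; do python3 -m jog '[[255,[0,0,0],[0,0,0]],[255,[0,0,0],[0,0,0]],[255,[0,0,0],[0,0,0]],[255,[0,0,0],[0,0,0]],[255,[0,0,0],[0,0,0]],[255,[0,0,0],[0,0,0]],[255,[0,0,0],[0,0,0]],[255,[0,0,0],[0,0,0]]]'|head -1;done;python3 w.py -66 0 176;python3 - <<'E'
from h import *
A=capture('side');B=capture('top')
for n,I,bx in(('side',A,(190,160,300,320)),('top',B,(210,180,350,260))): print(n,blobs(I,(4,170,100),(14,255,255),bx),blobs(I,(50,100,30),(85,255,255),bx,4))
f=lambda i,s:cv2.resize(cv2.cvtColor(i,cv2.COLOR_RGB2BGR),s,interpolation=cv2.INTER_CUBIC)
cv2.imwrite('pics/c3.png',np.hstack([f(A[160:340,180:320],(400,514)),f(B[180:250,210:355],(400,193+321))]))
E
```

```text
time: 9.7
time: 10.5
time: 11.3
t 11.3 tip stand [-208.9   -1.   189.4] shift [  6.8   -0.1  -12.64]
F [0.  0.5 0.3] turn [ 0.  -0.4  0. ]
side [(array([215.2, 231.1]), np.int32(58)), (array([236.6, 254.8]), np.int32(139))] [(array([224.8, 221.9]), np.int32(73))]
top [(array([256.2, 230.8]), np.int32(61)), (array([308.9, 235.2]), np.int32(81))] [(array([283., 232.]), np.int32(33))]
```

View pics/c3.png

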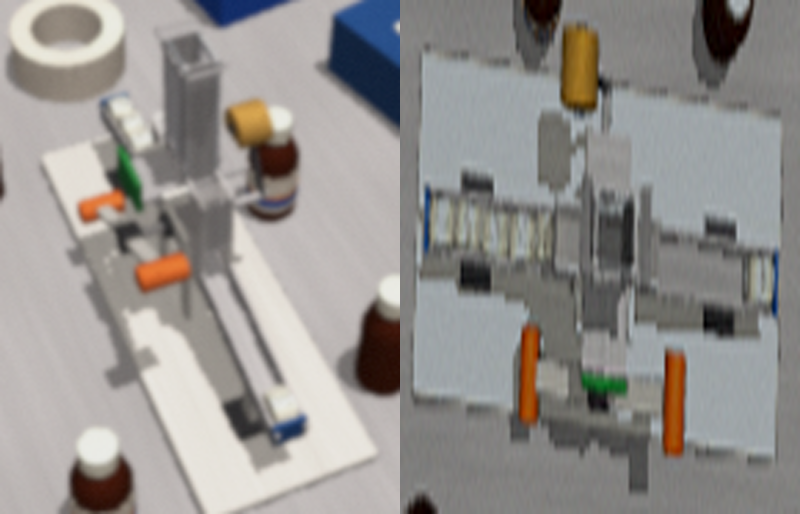

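The left chute (columns 430 to 555, about 145 mm) holds five caps in a row. The magazine is empty, the right chute still has its one cap, and the gate and slide are at their stops. The arm is clear.

```bash
python3 -c "
from cell import *
print(sign_off())"
```

```text
the job is handed in; nothing more can be done
None
```

The cap feed is changed over to the left chute, and all four waiting caps ran down it and came to rest. I handed the job in at about 11.4 s on the robot clock.

- **Gate:** I pressed the raised left thumb roll down past level with the shut fingertips, reading at most about 2 N. Before I touched the slide, the right roll measured 151.7 mm high, so the gate was at its other stop.
- **Feed slide:** I then pushed the green plate in until it stopped moving and the force rose to about 10 N. That is above the 2 to 4 N it takes to slide, so I took it as the end stop. The estimated fingertip contact was 54 mm before the stand's middle, against a nominal 56 mm for fully open.
- **Last look, about 3 s after the push:**
  - Five caps lie in a row in the left chute, over about 145 mm, and the magazine is empty.
  - The right chute still holds its single cap.
  - Rolls and plate are at their end positions.
  - The bottles and label roll in view look untouched. The screwdriver was outside this last crop; it was in place in the picture before the push, and the arm stayed well clear of it after that.
  - The arm is clear, with no contact force.

No check failed or disagreed. I judged the caps to be at rest from one late picture, not from two compared pictures.

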